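# Wind down the prop foot of a work-support stand

### The arm

A 6-joint arm with a two-finger parallel gripper is mounted at the origin on a cart in front of the work surface, level with it; the furniture and walls round the work are solid. World frame = base frame: x ahead of the robot, y to its left, z up, the work surface at z = 0. Lengths are in mm, angles in rad, forces in N, time in s.
With the tool pointing down it reaches from about 300 to 775 mm from the base axis. Payload 14.6 kg.
Tool frame: the origin (TCP) lies on the centre line of the jaws, within the pads' length; the fingertips stand 8 mm ahead of it and the grasp point (between the pads) lies 11 mm behind it; z points along the fingers, y is the line along which they close (so a half turn about z gives the same grasp; the last joint's range is limited). The gripper opens to 94 mm and grips with 3 to 60 N. Pads are 16 mm wide; open, the fingers measure 119 mm over their backs; the gripper's body (75 mm by 177 mm) begins 78 mm behind the grasp point.
Start: joints at [1.234, 0.3, 1.521, -0, 1.321, -0.067], TCP at [146.594, 530.094, 213.446] pointing down, gripper open.
Joint ranges: [-3.03, 3.03], [-0.79, 2.21], [0.23, 2.52], [-1.04, 4.18], [0, 3.07], [-2.55, 2.55]. Speed limits (rad/s): [2.22, 2.22, 2.57, 3.14, 3.14, 3.14].

### API

Orientations are given as [roll, pitch, yaw] about the fixed x, y, z axes, in that order (R = Rz(yaw) Ry(pitch) Rx(roll)).
In Python, from cell import manip gives the robot as it stands.
- The arm moves only by the tool jog_arm, never from a script. Its argument "rows" is one flat list of numbers, 7 for each row, row after row: the shift along the world's x, y, z in cm, then the turn, a rotation vector about the world's x, y, z in rad, then the closure, from 0 (fully open) to 1 (shut). In form: [dx, dy, dz, rx, ry, rz, fingers, dx, dy, dz, rx, ry, rz, fingers, ...]. A call has 1 to 20 rows; each row shifts and turns the commanded pose from where the row before left it; what a row does not reach is not made up. A row lasts 1/12 s, in which the tool goes at most 41.7 mm and 7.16 degrees, less where a joint would pass 70% of its speed; a pose out of reach is approached as far as the arm can. A call with a gripper value outside its range is refused whole. The fingers move at their own pace and stop on an object; "newtons" is the grip in N (left out, the last holds). Time passes only in rows, so rows that do not move let the fingers close. It gives the time, the measured TCP pose, the force, the opening and the grip force at its end, in the units of the state.
- manip.read_state(): the state, without advancing time (a new reading comes with each control period).
- manip.camera(name): name is "scene" or "top"; returns (picture, depth): 420x560x3 uint8, blue, green, red; 420x560 float32, mm along the optical axis (not along the pixel's ray), 0 where there is no reading.
- manip.camera_model(name): a dict with "K" (3x3 intrinsics, pixels), "R" (3x3) and "t" (3): a world point X has camera coordinates R X + t. Camera axes: x right, y down, z forward; pixel columns grow to the right and rows downward; lengths in mm; the calibration is good to about 2 mm. A picture is of the moment at which its call begins. camera_model takes no time and is no camera call.
- manip.sign_off(): hands the job in; it is judged then, once.
The state is a dict: "clock": time; "joints": joint angles; "qd": joint speeds; "effort": joint torques, N m; "eef_pos": TCP position; "eef_rot": TCP orientation; "wrist_force": force on the tool from outside, world axes, zero at the start; "moment": the same for the moment, N m; "finger_gap": finger opening in mm; "finger_force": force on a finger pad.
Only numpy, scipy, OpenCV 4.12 (cv2) and the standard library are available. Lean on these libraries where they do the work, as an engineer would, in place of code of your own. Each camera call takes 0.05 s, during which the arm holds its last target. There are 200 camera calls.

### The job

The canted prop screw of the work-support stand hangs clear of the wooden packing block below it. Turn its black bar knob clockwise to wind the rubber foot down until it just touches the block, seated lightly and not squashed hard into its cup, then let go; do not shove the block away or lift it, and leave the other things on the bench alone.

Things in the scene. Friction and masses are not known exactly. Their poses are not given: they have to be found in the camera images.
- stand: Fixed steel work-support stand, bolted down. Origin: under the centre of its base (140 x 140 x 12 mm). Square 40 mm post with a roller on it (120 mm wide, top 187 mm high). An arm, top 141 mm high, reaches 171 mm along the stand's -x (roughly towards the robot) to a boss with the prop screw, whose axis leans 0.5 rad from vertical, knob end towards -x.
- knob_grip (a point): Centre of the black bar knob on the screw's upper end, on its axis; moves and turns with the knob. Bar: 80 mm long (x of this point), 16 mm thick (y, pinch here), 36 mm high (z; top 18 mm above this point); z points up out of the screw. Below the bar a hub 42 mm across, 17 mm high; then the boss, 38 mm across, its face at least 50 mm below this point.
- knob (a joint): Turn of the knob in rad; grows clockwise as seen from above the knob (from its bar end), which winds the screw and foot down along the canted axis, 3.8 mm per rad (24 mm per turn). Starts between 1.4 and 3.3. Turning takes about 0.06 N m, and the screw stays where it is left.
- foot_tip (a point): Centre of the round rubber tip (ball of 14 mm radius) at the lower end of the screw, on the axis 165 mm below knob_grip while not squashed; its lowest point is 14 mm straight below this point. z is up along the screw's axis. It hangs 7 to 15 mm (along the axis) short of the packing block at the start.
- foot (a joint): How far the rubber tip is pushed back into its steel cup, in m: 0 while hanging free, 0.009 at its stop. It springs at about 1.2 N per mm.
- packing_block: Plain brown wooden block lying loose on the bench under the foot, 45 mm (x) by 110 mm (y) by 38 mm high. Origin: centre of its underside. A blue sanding block and a grey torch stand to either side of it and are not part of the job.
- sanding_block: Bystander: blue sanding block with grey sole, 62 x 115 x 38 mm, origin under its centre.
- torch: Bystander: grey torch standing upright, 39 mm across, 122 mm high, origin under its centre.
Things that resemble listed ones, but are neither listed nor needed, are in the scene too. Leave any green, orange or red look-alike of the packing_block alone.

How it is judged:
By the outcome, as a careful person would: the job done as asked, in the order asked, and still so for the second after the job is handed in, with the robot touching nothing.
It also fails if it takes over 70 s, if anything falls off the work surface, if the arm or the gripper's body presses on something with over 40 N, if the wrist force passes 120 N, or if a joint passes its speed limit or range.

## Working session

There is one attempt and no reset: what is moved stays moved. The work goes in short steps, Python scripts to look and compute and a tool call to move; the robot and the scene stay as the last step left them, time stands still between calls to the robot, and variables do not carry over. Pictures are saved under pics/ and viewed, at most 10 in all, crops included, and the job is handed in when it is done.

Besides the shell and the picture viewer there is one more tool, called after "Request:" in YAML: its name, and indented under it one key for each argument. jog_arm: Moves the arm, as the interface text tells. Its arguments: {"type":"object","properties":{"rows":{"type":"array"},"newtons":{"type":"number"}},"required":["rows"]}

```bash
mkdir -p pics; ls
python3 - <<'E'
from cell import manip
import cv2,numpy as np,pickle
d={}
for n in("scene","top"):
    p,z=manip.camera(n);m=manip.camera_model(n);d[n]=(p,z,m)
    cv2.imwrite(f"pics/{n}0.png",p);print(n,np.round(m["K"],1).tolist(),np.round(-m["R"].T@m["t"],1),np.round(m["R"],3).tolist())
pickle.dump(d,open("d0.pkl","wb"));print(manip.read_state())
E
```

```text
pics
scene [[391.7, 0.0, 278.2], [0.0, 391.7, 207.4], [0.0, 0.0, 1.0]] [ 108.6 -319.8  794.7] [[0.602, -0.798, 0.012], [-0.588, -0.454, -0.67], [0.54, 0.396, -0.743]]
top [[423.5, 0.0, 276.2], [0.0, 423.5, 217.6], [0.0, 0.0, 1.0]] [ 414.7   39.8 1029.6] [[0.01, -1.0, 0.001], [-0.986, -0.01, -0.168], [0.168, 0.001, -0.986]]
{'clock': 0.1, 'joints': array([ 1.23440443e+00,  3.00392996e-01,  1.52153038e+00,  8.71302028e-06,
        1.32070615e+00, -6.65719429e-02]), 'qd': array([-0.00079109, -0.00085309, -0.00368453,  0.00044394,  0.00125681,
        0.00028313]), 'effort': array([ 1.40771510e-03, -5.32645404e+01, -3.53288305e+01,  7.09301163e-02,
        2.34858587e-02,  1.17158865e-05]), 'eef_pos': array([146.51530905, 529.88311839, 212.95061884]), 'eef_rot': array([-3.14055864e+00, -7.73967085e-05,  2.87177050e+00]), 'wrist_force': array([ 0.64462327, -0.14515813, -0.54043244]), 'moment': array([ 0.00152015, -0.00291922,  0.02118774]), 'finger_force': 0.0, 'finger_gap': 93.89471023454999}
```

View pics/scene0.png

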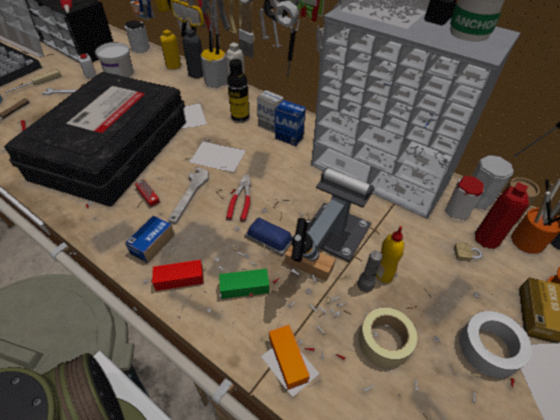

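View pics/top0.png

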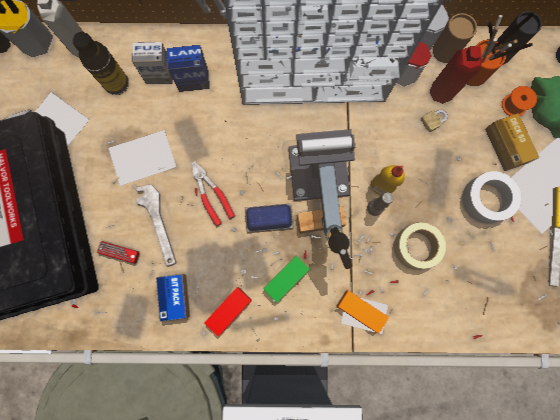

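The scene shows the stand at about (345,235), with its knob at (300,240) and the brown block at (312,265). In the top view the stand base is at (320,173), the knob at (340,248), the block at (310,220) and the torch at (380,205). I'll enlarge both views.

Run:
```python
import cv2,pickle
d=pickle.load(open("d0.pkl","rb"))
f=lambda n,x,y,w,h,s:cv2.resize(d[n][0][y:y+h,x:x+w],None,fx=s,fy=s,interpolation=cv2.INTER_CUBIC)
cv2.imwrite("pics/sc.png",f("scene",270,160,120,130,4.5))
cv2.imwrite("pics/tc.png",f("top",270,120,130,160,3.75))
```

```text
(no output)
```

View pics/sc.png

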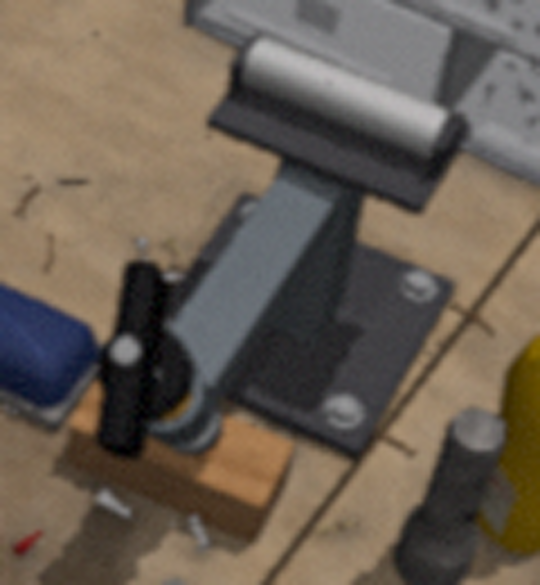

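View pics/tc.png

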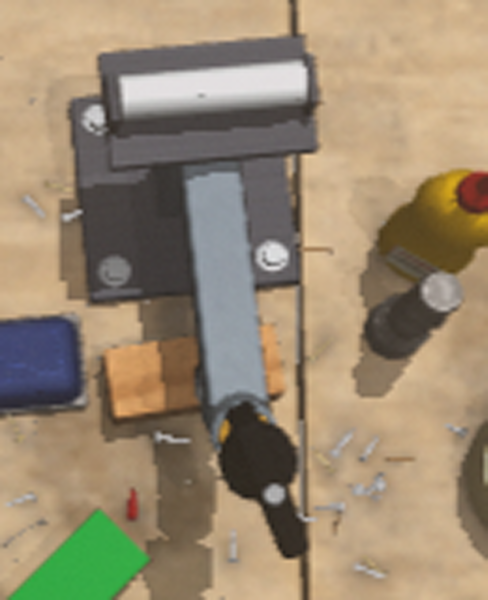

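```bash
cat > h.py <<'E'
import numpy as np,pickle
from scipy.optimize import least_squares
def ray(m,uv):
    v=m["R"].T@np.linalg.inv(m["K"])@np.array([*uv,1.]);return -m["R"].T@m["t"],v
def proj(m,X):
    c=m["R"]@np.asarray(X)+m["t"];return (m["K"]@c/c[2])[:2]
def tri(obs):
    f=lambda X:np.concatenate([proj(m,X)-uv for m,uv in obs])
    r=least_squares(f,[500,-60,100.]);return r.x,np.abs(r.fun).max()
def onplane(m,uv,P,n):
    c,v=ray(m,uv);return c+v*(n@(P-c))/(n@v)
S=lambda x,y:np.array([270+(x-1.75)/4.5,160+(y-1.75)/4.5])
T=lambda x,y:np.array([270+(x-1.4)/3.75,120+(y-1.4)/3.75])
E
python3 - <<'E'
from h import *
d=pickle.load(open("d0.pkl","rb"));ms=d["scene"][2];mt=d["top"][2];z=np.array([0,0,1.])
cap,e=tri([(ms,S(126,349)),(mt,T(274,494))]);print("cap",cap,e)
for n,m,uv in(("scene",ms,S(126,349)),("top",mt,T(274,494))):
    D=d[n][1];u,v=np.round(uv).astype(int);c,r=ray(m,(u,v));print(n,D[v-1:v+2,u-1:u+2].tolist(),c+r*D[v,u])
for a,b in(((345,410),(272,255)),):print("boltR",tri([(ms,S(*a)),(mt,T(*b))]))
P=np.array([0,0,12.]);
print("base top NL,NR,FL",*[onplane(mt,T(*q),P,z) for q in((92,300),(298,282),(70,100))])
print("base scene NR,FR",*[onplane(ms,S(*q),P,z) for q in((355,452),(453,287))])
P=np.array([0,0,141.])
print("arm edges",*[onplane(mt,T(*q),P,z) for q in((185,180),(203,395),(240,180),(267,390))])
print("arm scene",*[onplane(ms,S(*q),P,z) for q in((283,180),(170,325),(333,203),(212,385))])
P=np.array([0,0,38.])
print("block top",*[onplane(mt,T(*q),P,z) for q in((106,353),(116,415))], *[onplane(ms,S(*q),P,z) for q in((292,448),(255,505),(70,430))])
P=np.array([0,0,122.])
print("torch",tri([(ms,S(478,430)),(mt,T(440,292))]))
E
```

```text
cap [488.2694288  -87.14078707 221.50421724] 0.04383045751967529
scene [[721.1412963867188, 720.7070922851562, 724.6064453125], [723.0110473632812, 722.0642700195312, 721.1724243164062], [722.1300048828125, 724.013671875, 722.2752075195312]] [488.39008464 -87.78224887 222.36035522]
top [[804.7259521484375, 805.6731567382812, 807.4983520507812], [807.1408081054688, 808.1175537109375, 807.020751953125], [807.21533203125, 806.8580932617188, 810.4797973632812]] [488.94442833 -87.66076439 222.39752139]
boltR (array([ 664.52352052, -121.23631907,   13.35173126]), np.float64(0.004743006437763597))
base top NL,NR,FL [633.40595572  -3.07539615  12.        ] [ 646.82343455 -138.20372749   12.        ] [770.03444997  12.0105365   12.        ]
base scene NR,FR [ 644.85511639 -139.16387899   12.        ] [ 779.47589757 -126.19849957   12.        ]
arm edges [677.25569826 -51.32315878 141.        ] [551.36287918 -60.60448785 141.        ] [677.57592517 -83.18819239 141.        ] [554.58707968 -96.87615235 141.        ]
arm scene [679.20019994 -55.40523417 141.        ] [565.94438992 -62.69446637 141.        ] [681.04982591 -83.79217421 141.        ] [548.57667654 -97.82796647 141.        ]
block top [593.54773013 -10.95162015  38.        ] [553.91056601 -17.30008077  38.        ] [ 609.30108376 -117.95993239   38.        ] [ 568.27495299 -121.30003045   38.        ] [548.40023253 -20.07390827  38.        ]
torch (array([ 617.55248866, -203.02822761,  118.43939958]), np.float64(0.1159254783485153))
```

```bash
cat >> h.py <<'E'
yaw=0.099
xs=np.array([np.cos(yaw),np.sin(yaw),0]);ys=np.array([-np.sin(yaw),np.cos(yaw),0])
u=-np.sin(.5)*xs+np.cos(.5)*np.array([0,0,1.]); e1=np.cos(.5)*xs+np.sin(.5)*np.array([0,0,1.])  # in knob plane, uphill away
def cloud(d,n):
    p,D,m=d[n];v,uu=np.mgrid[0:420,0:560];q=np.stack([uu,v,np.ones_like(v)],-1).astype(float)
    X=(np.linalg.inv(m["K"])@q.reshape(-1,3).T*D.reshape(-1)).T-m["t"]
    return (X@m["R"]).reshape(420,560,3)
E
python3 - <<'E'
from h import *
import cv2
d=pickle.load(open("d0.pkl","rb"));ms=d["scene"][2];mt=d["top"][2]
cap=np.array([488.3,-87.1,221.5]);
for n,m,C,pts in(("scene",ms,S,((143,268),(122,450))),("top",mt,T,((292,552),))):
    for q in pts:
        w=onplane(m,C(*q),cap-1*u,u)-cap;print(n,q,"e1,ys",w@e1,w@ys)
def poly(n,C,q):
    X=cloud(d,n);M=np.zeros((420,560),np.uint8)
    cv2.fillPoly(M,[np.round([C(*a) for a in q]).astype(np.int32)],1)
    X=X[(M>0)&(d[n][1]>0)];return X
def st(name,a):a=np.asarray(a);print(name,len(a),"med %.2f sd %.2f"%(np.median(a),a.std()))
st("arm z scene",poly("scene",S,((288,190),(318,205),(215,360),(190,335)))[:,2])
st("arm z top",poly("top",T,((195,185),(235,185),(255,375),(210,375)))[:,2])
st("base z scene",poly("scene",S,((360,260),(395,290),(370,360),(350,390)))[:,2])
st("base z top",poly("top",T,((100,190),(180,190),(180,285),(140,285)))[:,2])
st("block z scene",poly("scene",S,((230,440),(280,450),(255,490),(215,480)))[:,2])
st("block z top",poly("top",T,((112,360),(190,345),(195,395),(125,408)))[:,2])
st("bench top",poly("top",T,((320,20),(480,20),(480,140),(320,140)))[:,2])
st("bench top2",poly("top",T,((310,520),(400,520),(400,590),(310,590)))[:,2])
st("bench scene",poly("scene",S,((10,20),(150,20),(150,150),(10,150)))[:,2])
st("bench scene2",poly("scene",S,((170,550),(250,550),(250,580),(170,580)))[:,2])
for n,C,q in(("scene",S,((135,275),(155,275),(136,330),(125,330))),("scene",S,((118,365),(137,370),(128,435),(110,430))),("top",T,((270,505),(282,500),(297,540),(285,550)))):
    X=poly(n,C,q);st("bar u-off rel cap "+n,(X-cap)@u);print(np.round(np.median((X-cap)@np.c_[e1,ys],0),1))
g=cap-19*u;print("foot px scene",proj(ms,g-165*u),"top",proj(mt,g-165*u),g-165*u)
E
```

```text
scene (143, 268) e1,ys 33.58346243168681 9.732057692386315
scene (122, 450) e1,ys -37.62879060880936 -17.507939484286087
top (292, 552) e1,ys -33.974087713191146 -8.754732084780501
arm z scene 329 med 140.40 sd 1.20
arm z top 622 med 141.58 sd 1.60
base z scene 165 med 11.50 sd 1.54
base z top 472 med 13.12 sd 15.58
block z scene 116 med 37.47 sd 1.30
block z top 292 med 38.67 sd 4.44
bench top 1447 med 0.23 sd 5.12
bench top2 500 med 0.13 sd 15.91
bench scene 957 med -1.08 sd 1.46
bench scene2 133 med -1.18 sd 1.47
bar u-off rel cap scene 60 med -1.55 sd 1.08
[20.   4.9]
bar u-off rel cap scene 77 med -1.27 sd 1.12
[-19.3  -8.5]
bar u-off rel cap top 56 med -0.56 sd 1.12
[-17.5  -5.3]
foot px scene [313.178977   254.47419778] top [327.42794444 219.77151599] [576.08235789 -78.38104311  60.02480861]
```

```bash
cat >> h.py <<'E'
from scipy.spatial.transform import Rotation as Ro
grip0=np.array([488.3,-87.1,221.5])-19*u
def target(th,turn,back):
    """tool y at angle th-turn about u from e1; TCP 'back' mm above knob centre after 'turn' rad clockwise"""
    a=th-turn;y=np.cos(a)*e1+np.sin(a)*ys;z=-u
    return grip0-3.8*turn*u+back*u,Ro.from_matrix(np.c_[np.cross(y,z),y,z])
def delta(th,turn,back):
    from cell import manip
    s=manip.read_state();P,R=target(th,turn,back)
    C=Ro.from_euler("xyz",s["eef_rot"])
    print("d cm",np.round((P-s["eef_pos"])/10,2),"rv",np.round((R*C.inv()).as_rotvec(),3),"q",np.round(s["joints"],2),"t",s["clock"])
    return s
E
python3 -c "
from h import *
delta(1.88,0,100);print(u,e1,ys,grip0)"
```

```text
d cm [ 30.31 -62.08   7.96] rv [-0.12  -0.495  0.664] q [ 1.23  0.3   1.52  0.    1.32 -0.07] t 0.1
[-0.47707803 -0.04738564  0.87758256] [0.87328548 0.08673882 0.47942554] [-0.09883836  0.9951035   0.        ] [497.36448261 -86.19967293 204.82593132]
```

Request:
jog_arm:
  rows: [0,0,4,0,0,0,0,0,0,4,0,0,0,0,1.68,-3.45,0,-0.0067,-0.0275,0.0369,0,1.68,-3.45,0,-0.0067,-0.0275,0.0369,0,1.68,-3.45,0,-0.0067,-0.0275,0.0369,0,1.68,-3.45,0,-0.0067,-0.0275,0.0369,0,1.68,-3.45,0,-0.0067,-0.0275,0.0369,0,1.68,-3.45,0,-0.0067,-0.0275,0.0369,0,1.68,-3.45,0,-0.0067,-0.0275,0.0369,0,1.68,-3.45,0,-0.0067,-0.0275,0.0369,0,1.68,-3.45,0,-0.0067,-0.0275,0.0369,0,1.68,-3.45,0,-0.0067,-0.0275,0.0369,0,1.68,-3.45,0,-0.0067,-0.0275,0.0369,0,1.68,-3.45,0,-0.0067,-0.0275,0.0369,0,1.68,-3.45,0,-0.0067,-0.0275,0.0369,0,1.68,-3.45,0,-0.0067,-0.0275,0.0369,0,1.68,-3.45,0,-0.0067,-0.0275,0.0369,0,1.68,-3.45,0,-0.0067,-0.0275,0.0369,0,1.68,-3.45,0,-0.0067,-0.0275,0.0369,0,1.68,-3.45,0,-0.0067,-0.0275,0.0369,0]

```text
clock: 1.77
eef_pos: [448.3, -91.0, 293.6]
eef_rot: [-2.976, 0.475, -2.694]
wrist_force: [0.8, 1.8, 0.6]
finger_gap: 93.8
finger_force: 0.0
```

```bash
python3 -c "
from h import *
delta(1.88,0,100);delta(1.88,0,-4)"
```

```text
d cm [ 0.14  0.   -0.11] rv [0.    0.001 0.001] q [-0.42 -0.24  1.96  0.29  0.99 -2.5 ] t 1.7667
d cm [ 5.1   0.5  -9.23] rv [0.    0.001 0.001] q [-0.42 -0.24  1.96  0.29  0.99 -2.5 ] t 1.7667
```

Request:
jog_arm:
  rows: [0.64,0.06,-1.15,0,0,0,0,0.64,0.06,-1.15,0,0,0,0,0.64,0.06,-1.15,0,0,0,0,0.64,0.06,-1.15,0,0,0,0,0.64,0.06,-1.15,0,0,0,0,0.64,0.06,-1.15,0,0,0,0,0.64,0.06,-1.15,0,0,0,0,0.64,0.06,-1.15,0,0,0,0,0,0,0,0,0,0,0]

```text
clock: 2.52
eef_pos: [498.9, -83.5, 199.1]
eef_rot: [-2.982, 0.47, -2.697]
wrist_force: [-0.7, 0.4, 0.4]
finger_gap: 94.1
finger_force: 0.0
```

Run:
```python
from h import *
import cv2
from cell import manip
delta(1.88,0,-4)
a=[manip.camera(n)[0] for n in("scene","top")]
c=lambda p,x,y:cv2.resize(p[y:y+100,x:x+100],(400,400),interpolation=cv2.INTER_CUBIC)
cv2.imwrite("pics/g1.png",np.hstack([c(a[0],250,190),c(a[1],290,200)]))
```

```text
d cm [ 0.04 -0.25  0.22] rv [-0.002 -0.006  0.001] q [-0.35 -0.02  2.    0.31  0.74 -2.51] t 2.5167
```

View pics/g1.png

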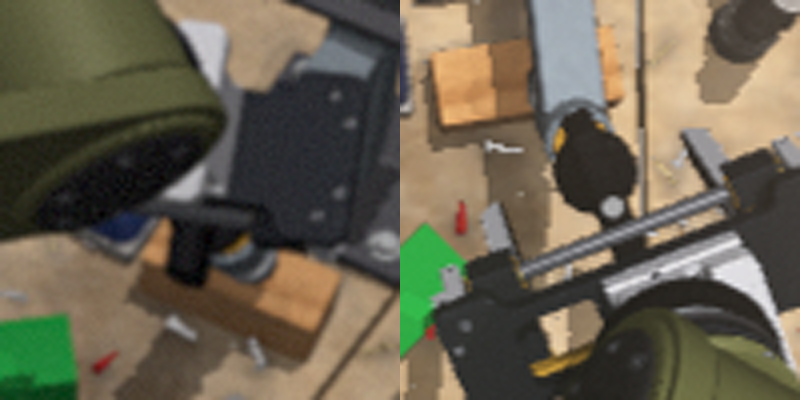

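The left half shows the bar at (190,250) with the gripper over it. The right half shows the fingers at (495,215) and (710,150) on either side of the bar, with its cap at (612,206). I'll make a small correction, then close.

Request:
jog_arm:
  rows: [0.04,-0.25,0.22,0,-0.006,0,0.5,0,0,0,0,0,0,0.6,0,0,0,0,0,0,0.7,0,0,0,0,0,0,0.75,0,0,0,0,0,0,0.75,0,0,0,0,0,0,0.75,0,0,0,0,0,0,0.75]
  newtons: 10

```text
clock: 3.2
eef_pos: [499.6, -86.4, 203.7]
eef_rot: [-2.976, 0.478, -2.694]
wrist_force: [-0.1, -0.3, -0.3]
finger_gap: 50.5
finger_force: 0.0
```

```bash
python3 -c "
from h import *
s=delta(1.88,0,-4);print(s)"
```

```text
d cm [-0.04  0.04 -0.23] rv [-0.001  0.004  0.001] q [-0.35 -0.03  2.    0.32  0.74 -2.52] t 3.2
{'clock': 3.2, 'joints': array([-0.35366609, -0.02806257,  1.9979931 ,  0.31943587,  0.73690822,
       -2.52137217]), 'qd': array([-4.43181206e-04,  2.03676505e-03,  8.75118464e-05, -6.34678599e-04,
       -5.31786799e-04, -1.27759887e-03]), 'effort': array([-2.39111757e-02, -3.25837255e+01, -3.42090118e+01,  4.66860216e-01,
       -1.01013009e+00, -1.72921264e-02]), 'eef_pos': array([499.62823834, -86.36223885, 203.66341409]), 'eef_rot': array([-2.97584673,  0.47821431, -2.69438779]), 'wrist_force': array([-0.14506095, -0.29328787, -0.27003506]), 'moment': array([ 0.04989114,  0.21238606, -0.00297965]), 'finger_force': 0.0, 'finger_gap': 50.50326846166418}
```

Request:
jog_arm:
  rows: [0,0,-0.15,0,0,0,0.9,0,0,0,0,0,0,1,0,0,0,0,0,0,1,0,0,0,0,0,0,1,0,0,0,0,0,0,1,0,0,0,0,0,0,1,0,0,0,0,0,0,1,0,0,0,0,0,0,1,0,0,0,0,0,0,1]
  newtons: 10

```text
clock: 3.95
eef_pos: [499.4, -85.7, 201.9]
eef_rot: [-2.978, 0.478, -2.695]
wrist_force: [-1.6, 6.2, 1.1]
finger_gap: 15.4
finger_force: 10.0
```

```bash
python3 -c "
from h import *
s=delta(1.88,0,-4);print(s['moment'],s['wrist_force'])
print(u*0.38*.1)"
```

```text
d cm [-0.01 -0.03 -0.06] rv [-0.002  0.003  0.001] q [-0.35 -0.03  2.    0.32  0.73 -2.52] t 3.95
[1.05280848 0.4791251  0.59544433] [-1.58876686  6.15413131  1.12139394]
[-0.01812897 -0.00180065  0.03334814]
```

Request:
jog_arm:
  rows: [-0.02,0.055,-0.01,0,0,0,1,0,0,0,0,0,0,1,0.018,0.002,-0.033,0.0477,0.0047,-0.0878,1,0.018,0.002,-0.033,0.0477,0.0047,-0.0878,1,0.018,0.002,-0.033,0.0477,0.0047,-0.0878,1,0.018,0.002,-0.033,0.0477,0.0047,-0.0878,1,0.018,0.002,-0.033,0.0477,0.0047,-0.0878,1,0,0,0,0,0,0,1]

```text
clock: 4.62
eef_pos: [500.4, -86.0, 200.3]
eef_rot: [3.037, 0.493, 3.016]
wrist_force: [-0.3, -3.1, -1.4]
finger_gap: 16.0
finger_force: 10.0
```

```bash
python3 -c "
from h import *
s=delta(1.88,0.5,-4);print(s['moment'],s['wrist_force'],s['moment']@u)"
```

```text
d cm [-0.02  0.01 -0.07] rv [-0.001  0.004  0.007] q [-0.35 -0.02  2.    0.32  0.73 -2.01] t 4.6167
[-0.29651703  0.25794307 -0.26676382] [-0.31754035 -3.10049832 -1.43659599] -0.10486831492887261
```

Forces are low, so I'll continue for another 1.5 rad.

Request:
jog_arm:
  rows: [0.018,0.002,-0.033,0.0477,0.0047,-0.0878,1,0.018,0.002,-0.033,0.0477,0.0047,-0.0878,1,0.018,0.002,-0.033,0.0477,0.0047,-0.0878,1,0.018,0.002,-0.033,0.0477,0.0047,-0.0878,1,0.018,0.002,-0.033,0.0477,0.0047,-0.0878,1,0.018,0.002,-0.033,0.0477,0.0047,-0.0878,1,0.018,0.002,-0.033,0.0477,0.0047,-0.0878,1,0.018,0.002,-0.033,0.0477,0.0047,-0.0878,1,0,0,0,0,0,0,1,0,0,0,0,0,0,1]

```text
clock: 5.45
eef_pos: [501.5, -86.6, 197.4]
eef_rot: [2.716, 0.271, 2.19]
wrist_force: [-4.4, -11.2, -2.4]
finger_gap: 16.0
finger_force: 10.0
```

```bash
python3 -c "
from h import *
s=delta(1.88,1.3,-4);print(s['moment'],s['wrist_force'],s['moment']@u)"
```

```text
d cm [ 0.02  0.08 -0.04] rv [0.006 0.001 0.002] q [-0.35 -0.02  2.    0.31  0.72 -1.22] t 5.45
[-1.54432141  1.04995818 -0.80429118] [ -4.44117753 -11.18510639  -2.39989861] -0.01882303013906949
```

Request:
jog_arm:
  rows: [0.018,0.002,-0.033,0.0477,0.0047,-0.0878,1,0.018,0.002,-0.033,0.0477,0.0047,-0.0878,1,0.018,0.002,-0.033,0.0477,0.0047,-0.0878,1,0.018,0.002,-0.033,0.0477,0.0047,-0.0878,1,0.018,0.002,-0.033,0.0477,0.0047,-0.0878,1,0.018,0.002,-0.033,0.0477,0.0047,-0.0878,1,0.018,0.002,-0.033,0.0477,0.0047,-0.0878,1,0,0,0,0,0,0,1,0,0,0,0,0,0,1]

```text
clock: 6.2
eef_pos: [502.2, -86.4, 194.7]
eef_rot: [2.648, -0.052, 1.562]
wrist_force: [-10.2, -11.4, -1.4]
finger_gap: 16.1
finger_force: 10.0
```

```bash
python3 -c "
from h import *
s=delta(1.88,2.0,-4);print(s['moment'],s['wrist_force'],s['moment']@u)"
```

```text
d cm [ 0.07  0.08 -0.  ] rv [ 0.006 -0.004  0.002] q [-0.35 -0.01  2.    0.31  0.72 -0.51] t 6.2
[-1.79010912  1.94273107 -0.96319886] [-10.18165732 -11.36855168  -1.35039626] -0.0833223330085488
```

Request:
jog_arm:
  rows: [-0.08,-0.09,-0.04,0,0,0,1,0.018,0.002,-0.033,0.0477,0.0047,-0.0878,1,0.018,0.002,-0.033,0.0477,0.0047,-0.0878,1,0.018,0.002,-0.033,0.0477,0.0047,-0.0878,1,0.018,0.002,-0.033,0.0477,0.0047,-0.0878,1,0.018,0.002,-0.033,0.0477,0.0047,-0.0878,1,0,0,0,0,0,0,1,0,0,0,0,0,0,1]

```text
clock: 6.87
eef_pos: [502.5, -86.5, 192.7]
eef_rot: [2.726, -0.277, 1.108]
wrist_force: [-7.2, -4.0, -0.3]
finger_gap: 15.8
finger_force: 10.0
```

Run:
```python
from h import *
import cv2
from cell import manip
s=delta(1.88,2.5,-4);print(s['moment'],s['wrist_force'],s['moment']@u)
d={n:(*manip.camera(n),manip.camera_model(n)) for n in("scene","top")}
pickle.dump(d,open("d1.pkl","wb"))
c=lambda p,x,y:cv2.resize(p[y:y+80,x:x+80],(400,400),interpolation=cv2.INTER_CUBIC)
cv2.imwrite("pics/g2.png",np.hstack([c(d["scene"][0],270,210),c(d["top"][0],290,190)]))
```

```text
d cm [0.13 0.09 0.03] rv [ 0.003 -0.005  0.001] q [-0.35 -0.    2.    0.31  0.72 -0.02] t 6.8667
[-0.66227622  1.38640621 -0.36699569] [-7.15628402 -4.03428387 -0.27942442] -0.07180732366108006
```

View pics/g2.png

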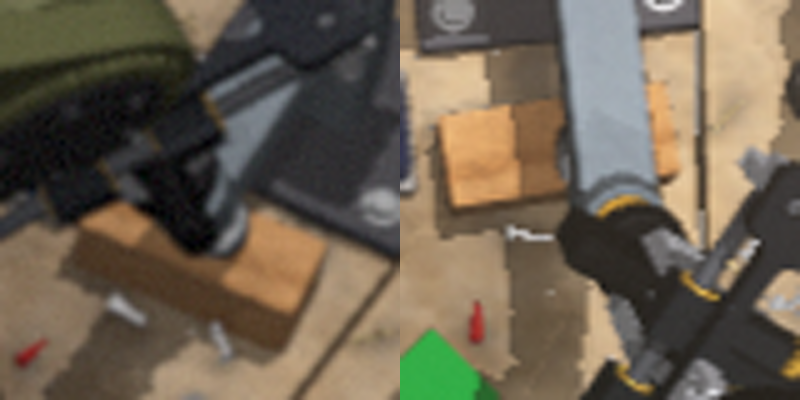

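Request:
jog_arm:
  rows: [0,0,0,0,0,0,0.4,0,0,0,0,0,0,0.4,0,0,0,0,0,0,0.4,0,0,0,0,0,0,0.4,0,0,0,0,0,0,0.4,-1,-0.1,1.83,0,0,0,0.4,-1,-0.1,1.83,0,0,0,0.4,-1,-0.1,1.83,0,0,0,0.4,-1,-0.1,1.83,0,0,0,0.4,-1,-0.1,1.83,0,0,0,0.4,-0.5,3,0.5,0,0,0,0.4,-0.5,3,0.5,0,0,0,0.4,-0.5,3,0.5,0,0,0,0.4,-0.5,3,0.5,0,0,0,0.4,-0.5,3,0.5,0,0,0,0.4,-0.5,3,0.5,0,0,0,0.4,-0.5,3,0.5,0,0,0,0.4,-0.5,3,0.5,0,0,0,0.4,0,0,0,0,0,0,0.4]

```text
clock: 8.55
eef_pos: [412.3, 153.0, 326.0]
eef_rot: [2.725, -0.281, 1.112]
wrist_force: [0.2, -0.3, -0.1]
finger_gap: 56.6
finger_force: 0.0
```

Run:
```python
from h import *
import cv2
from cell import manip
d={n:(*manip.camera(n),manip.camera_model(n)) for n in("scene","top")}
pickle.dump(d,open("d2.pkl","wb"))
c=lambda p,x,y:cv2.resize(p[y:y+80,x:x+80],(400,400),interpolation=cv2.INTER_CUBIC)
cv2.imwrite("pics/g3.png",np.hstack([c(d["scene"][0],270,210),c(d["top"][0],290,190)]))
```

```text
(no output)
```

View pics/g3.png

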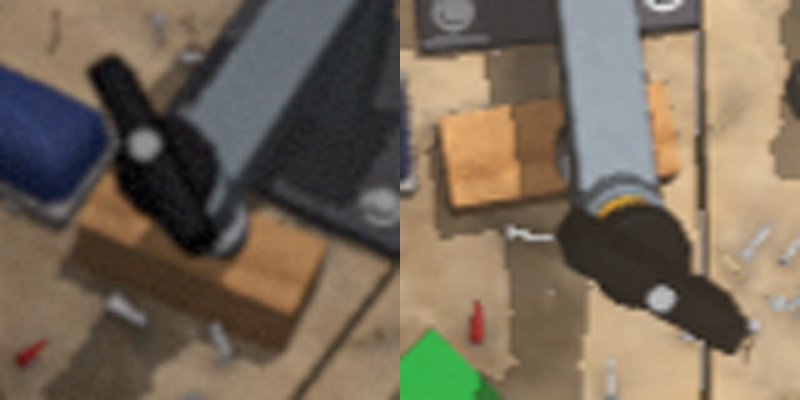

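The bar has turned. In the scene crop the cap is at (145,145), with the bar ends at (100,65) and (205,245). In the top crop the cap is at (661,298) and the bar runs from about (575,225) to (745,340). The block looks unmoved.

Run:
```python
from h import *
import cv2
caps=[]
for f,g in(("d0.pkl",{"scene":(298,237.6),"top":(343,251.7)}),("d2.pkl",{"scene":(299,239),"top":(342.2,249.6)})):
    d=pickle.load(open(f,"rb"));o=[]
    for n in g:
        x,y=np.round(g[n]).astype(int);p=d[n][0][y-4:y+5,x-4:x+5].max(2).astype(float)
        w=np.clip(p-90,0,60);v,uu=np.mgrid[-4:5,-4:5];w[(v**2+uu**2)>16]=0
        o.append((d[n][2],np.array([x+(w*uu).sum()/w.sum(),y+(w*v).sum()/w.sum()])));
    X,e=tri(o);caps.append(X);print(f,[np.round(a[1],2) for a in o],X,e)
D=caps[1]-caps[0];print("cap shift u,e1,ys",D@u,D@e1,D@ys)
cap=caps[1]
def q(m,n,x,y):
    o={"scene":(270,210),"top":(290,190)}[n];return onplane(m,(o[0]+(x-2)/5,o[1]+(y-2)/5),cap-u,u)-cap
ms=d["scene"][2];mt=d["top"][2]
for m,n,x,y in((ms,"scene",105,65),(ms,"scene",200,245),(mt,"top",740,340)):
    w=q(m,n,x-(400 if n=="top" else 0),y);print(n,w@e1,w@ys,np.arctan2(w@ys,w@e1))
for f in("d0.pkl","d2.pkl"):
    d=pickle.load(open(f,"rb"));C=cloud(d,"top")
    print(f,"z\n",np.round(C[211:230:1,320:329,2]).astype(int))
    # bar top plane offset, new cap as reference
    for n in("scene","top"):
        C=cloud(d,n);c=caps[0] if f=="d0.pkl" else caps[1]
        r=(C-c);a=np.stack([r@e1,r@ys,r@u],-1)
        th=.31 if f=="d0.pkl" else .31-2.5
        b=np.cos(th)*a[...,0]+np.sin(th)*a[...,1];k=-np.sin(th)*a[...,0]+np.cos(th)*a[...,1]
        s=(abs(b)>9)&(abs(b)<35)&(abs(k)<5)&(abs(a[...,2])<6);print(n,s.sum(),"bar top u-off",a[s][:,2].mean(),"abs u",(C[s]@u).mean())
```

```text
d0.pkl [array([297.47, 237.29]), array([342.86, 251.25])] [488.2538435  -87.23589926 221.3470302 ] 0.2170980769998323
d2.pkl [array([298.47, 238.43]), array([341.62, 249.8 ])] [492.19602496 -86.59415119 213.12662248] 0.06964821718298708
cap shift u,e1,ys -9.125224279451217 -0.4427591011954277 0.24896699530730362
scene 20.90015708620736 28.160190783479184 0.9323136417719153
scene -24.317312661030627 -35.96716962318114 -2.165299566173023
top -20.11419773773821 -30.901674101081547 -2.147810751280153
d0.pkl z
 [[ 37  38  40 129 139 141 141 145 144]
 [ 37  42  42 127 139 141 140 143 142]
 [ 42  39  40 124 137 143 142 141 143]
 [ 40  39  38 120 138 140 142 142 143]
 [ 40  39  38 117 139 142 139 140 142]
 [ 37  35  39 117 135 143 142 141 142]
 [ 39  38  37  67 135 139 144 141 140]
 [ 37  40  61  81 131 140 141 140 142]
 [ 38  37  66  82 128 140 141 142 142]
 [ 37  38  76  86 126 141 144 144 143]
 [ 41  40  79  88 123 141 144 143 143]
 [ 38  40  83  88 123 140 139 143 140]
 [ 38  40  78  90 123 140 142 143 143]
 [ 38  39  76  90 119 138 140 143 143]
 [ 38  41  39  89 115 135 142 143 140]
 [ 
[... 477 characters left out ...]
8 142 140 142 144]
 [ 38  37  58 117 135 140 144 143 141]
 [ 39  39  61  76 129 137 143 141 141]
 [ 41  50  73  79 133 139 144 140 141]
 [ 35  55  77  86 130 138 140 142 141]
 [ 38  68  78  84 126 138 142 144 140]
 [ 38  37  77  83 125 139 143 142 142]
 [ 38  37  81  83 124 139 141 141 141]
 [ 40  39  81  82 126 138 140 143 141]
 [ 38  39  76  81 118 135 141 142 139]
 [ 36  40  39  79 116 133 142 141 143]
 [ 39  40  40  81 115 132 141 141 141]
 [ 37  39  42  37 117 129 145 144 140]
 [ 38  40  33  31 120 132 140 140 146]
 [ 23  19  14  11 122 132 137 147 149]]
scene 139 bar top u-off -1.567664400902235 abs u -45.24404912741835
top 122 bar top u-off -0.7095340254343019 abs u -44.38591875195041
```

Run:
```python
from cell import manip
import numpy as np
s=manip.read_state();print(s['clock'],s['eef_pos'],s['eef_rot'],(np.array([501.9,-86.8,193.0])-s['eef_pos'])/10)
```

```text
8.65 [412.82160929 149.86517971 324.91704929] [ 2.72531039 -0.27893776  1.10954263] [  8.90783907 -23.66651797 -13.19170493]
```

Request:
jog_arm:
  rows: [0.5,-3,-0.5,0,0,0,0.4,0.5,-3,-0.5,0,0,0,0.4,0.5,-3,-0.5,0,0,0,0.4,0.5,-3,-0.5,0,0,0,0.4,0.5,-3,-0.5,0,0,0,0.4,0.5,-3,-0.5,0,0,0,0.4,0.5,-3,-0.5,0,0,0,0.4,0.5,-3,-0.5,0,0,0,0.4,0,0,0,0,0,0,0.4,0,0,0,0,0,0,0.4,0.98,0.066,-1.838,0,0,0,0.4,0.98,0.066,-1.838,0,0,0,0.4,0.98,0.066,-1.838,0,0,0,0.4,0.98,0.066,-1.838,0,0,0,0.4,0.98,0.066,-1.838,0,0,0,0.4,0,0,0,0,0,0,0.4,0,0,0,0,0,0,0.4,0,0,0,0,0,0,0.4]

```text
clock: 10.15
eef_pos: [502.1, -87.7, 194.2]
eef_rot: [2.724, -0.279, 1.107]
wrist_force: [-0.4, -0.1, 0.3]
finger_gap: 56.3
finger_force: 0.0
```

Request:
jog_arm:
  rows: [0,0,0,0,0,0,1,0,0,0,0,0,0,1,0,0,0,0,0,0,1,0,0,0,0,0,0,1,0,0,0,0,0,0,1,0,0,0,0,0,0,1,0,0,0,0,0,0,1,0,0,0,0,0,0,1]
  newtons: 10

```text
clock: 10.82
eef_pos: [501.7, -87.6, 192.8]
eef_rot: [2.727, -0.279, 1.106]
wrist_force: [-6.7, 2.1, 3.6]
finger_gap: 16.0
finger_force: 10.0
```

Request:
jog_arm:
  rows: [-0.04,0.01,0.02,0,0,0,1,0.018,0.002,-0.033,0.0477,0.0047,-0.0878,1,0.018,0.002,-0.033,0.0477,0.0047,-0.0878,1,0.018,0.002,-0.033,0.0477,0.0047,-0.0878,1,0.018,0.002,-0.033,0.0477,0.0047,-0.0878,1,0,0,0,0,0,0,1,0,0,0,0,0,0,1]

```text
clock: 11.4
eef_pos: [501.8, -87.1, 191.2]
eef_rot: [2.869, -0.417, 0.705]
wrist_force: [-4.9, 5.8, 0.6]
finger_gap: 16.2
finger_force: 10.0
```

Request:
jog_arm:
  rows: [0,0,0,0,0,0,0.4,0,0,0,0,0,0,0.4,0,0,0,0,0,0,0.4,0,0,0,0,0,0,0.4,0,0,0,0,0,0,0.4,-1,-0.1,1.83,0,0,0,0.4,-1,-0.1,1.83,0,0,0,0.4,-1,-0.1,1.83,0,0,0,0.4,-1,-0.1,1.83,0,0,0,0.4,-1,-0.1,1.83,0,0,0,0.4,-0.5,3,0.5,0,0,0,0.4,-0.5,3,0.5,0,0,0,0.4,-0.5,3,0.5,0,0,0,0.4,-0.5,3,0.5,0,0,0,0.4,-0.5,3,0.5,0,0,0,0.4,-0.5,3,0.5,0,0,0,0.4,-0.5,3,0.5,0,0,0,0.4,-0.5,3,0.5,0,0,0,0.4,0,0,0,0,0,0,0.4,0,0,0,0,0,0,0.4]

```text
clock: 13.07
eef_pos: [412.1, 148.7, 323.5]
eef_rot: [2.866, -0.417, 0.71]
wrist_force: [0.8, -0.8, 0.3]
finger_gap: 56.4
finger_force: 0.0
```

Run:
```python
from h import *
import cv2
from cell import manip
d={n:[manip.camera(n) for _ in range(6)] for n in("scene","top")}
d={n:(a[0][0],np.mean([x[1] for x in a],0),manip.camera_model(n)) for n,a in d.items()}
pickle.dump(d,open("d3.pkl","wb"))
c=lambda p,x,y:cv2.resize(p[y:y+80,x:x+80],(400,400),interpolation=cv2.INTER_CUBIC)
cv2.imwrite("pics/g4.png",np.hstack([c(d["scene"][0],270,210),c(d["top"][0],290,190)]))
best={}
for th in np.arange(-2.9,-2.2,.02):
  for n in("scene","top"):
    C=cloud(d,n);c=np.array([488.25,-87.2,221.35])-11*u;r=C-c;a=np.stack([r@e1,r@ys,r@u],-1)
    b=np.cos(th)*a[...,0]+np.sin(th)*a[...,1];k=-np.sin(th)*a[...,0]+np.cos(th)*a[...,1]
    s=(abs(b)>9)&(abs(b)<37)&(abs(k)<6)&(abs(a[...,2])<5)
    if s.sum()>best.get(n,(0,))[0]:best[n]=(s.sum(),round(th,2),(C[s]@u).mean())
print(best)
a=pickle.load(open("d0.pkl","rb"))
for n,(x,y,w,h) in(("top",(296,205,25,30)),("scene",(315,250,25,30))):  # block parts in view
    g=[cv2.cvtColor(q[n][0][y:y+h,x:x+w],cv2.COLOR_BGR2GRAY).astype(np.float32) for q in(a,d)]
    print(n,"block shift px",cv2.phaseCorrelate(*g,cv2.createHanningWindow((w,h),cv2.CV_32F)))
```

```text
{'scene': (np.int64(186), np.float64(-2.66), np.float64(-46.96060680963803)), 'top': (np.int64(161), np.float64(-2.6), np.float64(-45.978236709236555))}
top block shift px ((0.4267577540309482, 0.06603984914802119), 0.9615062115987142)
scene block shift px ((0.6004251825409774, 0.07830428309700643), 0.9119084377288819)
```

View pics/g4.png

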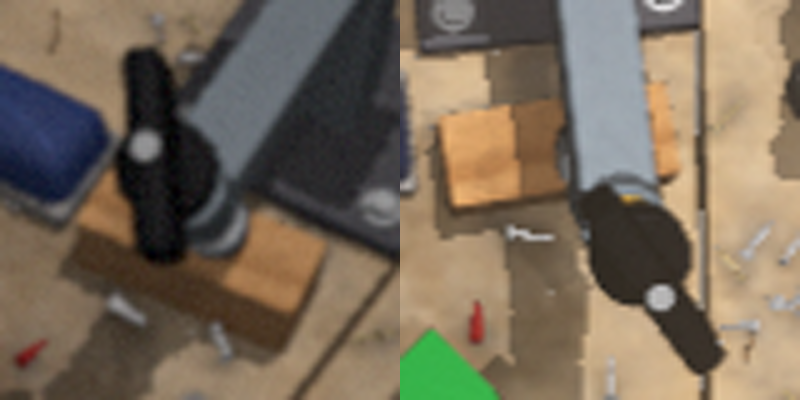

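The bar now lies from (140,55) to (160,255) in the scene crop, and the block looks to be in place. I'll check whether it shifted, using a bench patch as control.

Run:
```python
from h import *
import cv2
D=[pickle.load(open(f"d{i}.pkl","rb")) for i in(0,2,3)]
for nm,n,(x,y,w,h) in(("block L","top",(294,206,20,30)),("ctl","top",(325,110,30,40)),("block R","scene",(318,246,20,34)),("ctl","scene",(335,240,25,25))):
    for i,j in((0,1),(1,2)):
        g=[cv2.cvtColor(D[k][n][0],cv2.COLOR_BGR2GRAY).astype(np.float32) for k in(i,j)]
        W=np.eye(2,3,dtype=np.float32);W[:,2]=(x,y)
        t=g[0][y:y+h,x:x+w]
        c,W=cv2.findTransformECC(t,g[1],W,cv2.MOTION_TRANSLATION,(3,200,1e-6),None,3)
        print(nm,n,i,j,np.round(W[:,2]-(x,y),3),round(c,3))
    
C=[cloud(d,"top") for d in D]
print([np.median(c[212:228,300:312,2]) for c in C])
```

```text
block L top 0 1 [-0.052 -0.128] 0.993
block L top 1 2 [-0.064  0.036] 0.993
ctl top 0 1 [-0.063 -0.004] 0.998
ctl top 1 2 [-0.042 -0.003] 0.998
block R scene 0 1 [ 0.08  -0.001] 0.995
block R scene 1 2 [-0.013 -0.008] 0.999
ctl scene 0 1 [-0.059 -0.03 ] 0.998
ctl scene 1 2 [-0.05  -0.004] 0.998
[np.float64(38.86455212441736), np.float64(38.29266557606148), np.float64(38.72594946413602)]
```

```bash
python3 -c "
from cell import manip
print(manip.sign_off())"
```

```text
the job is handed in; nothing more can be done
None
```

I wound the knob about 2.95 rad clockwise (about 11.2 mm along the axis), let go, backed the arm clear and handed in; the foot should be lightly seated, squashed about 2 mm (±1 mm), but that is worked out from measured heights because the cameras could not show the contact, and the block did not measurably move.

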